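Re-stack a nested drying bin half a turn round on its ledges

TASK

The upper drying bin is nested down inside the lower one; lift it out by its carrying bar, turn it half a turn about the vertical and set it back so that it stands level and high on the lower bin's four ledges instead of nesting. Its tongue must be hooked into the slot in the lower bin's front end, with the opposite edge of its floor dropped down in front of the two rear stops. Leave the lower bin standing about where it is with the stoppers in it, do not disturb the other things on the bench, and let go.

Things in the scene. Friction and masses are not known exactly. Their poses are not given: they have to be found in the camera images.
- lower_bin: Lower bin, white steel, 0.7 kg, loose on the bench. Origin: centre of its underside; x points to its front end (with the slot), z up. Floor 160 (x) by 96, 5 thick; height 80; walls 3 thick leaning outwards 0.17 mm per mm of height (rim 187 x 123). Four ledges inside the long sides, four cuts in the long sides, tongue at the back end (-x), as on the upper bin.
- upper_bin: Upper bin, the lower bin's twin in every size plus a carrying bar; 0.36 to 0.59 kg, empty. Origin: centre of underside, x to its own slotted end. Starts nested the same way round, underside 30 above the lower bin's. Turned half round and hooked home its underside is 64 above, its origin 18 to 22 ahead (lower bin's +x) of the lower bin's.
- bar (a point): Middle of the upper bin's straight steel carrying bar, which crosses over the bin along its y: 12 thick (own x), 14 high, 110 free length, centre 91 above the bin's underside. Free below it and to both sides; gripped from above across its 12 mm.
- tongue_tip (a point): Middle of the end edge of the upper bin's tongue (own x -80, z 2.5). The tongue is the floor from x -80 to -66, |y| under 32, 5 thick. Above it a groove, z 5 to 25, its wall at x -66; the back wall overhangs the groove.
- heel (a point): Middle of the other end edge of the upper bin's floor (own x 80, y 0, z 0). With the tongue pushed home it lies about 3.5 ahead of the rear stops, and must be lowered there onto the rear ledges.
- slot (a point): Middle of the level slot in the lower bin's front wall (own x 90, z 66): |y| under 36, z 60 to 72, an 8 high bar over it. Slot and rear stops leave no way in level: tip the upper bin tongue-down about 0.1 rad, push the tongue in until the groove meets the wall (upper origin about 22 ahead; tongue out 4 to 10), then lower the heel.
- rear_stop (a point): Lower bin, between its two rear stops, at their front faces and top (own x -61.5, y 0, z 72). Each stop, x -69.5 to -61.5, stands at the rear end of a rear ledge.
- ledges (a point): Lower bin, midway between its four ledges, at the height of their tops (own x -5, y 0, z 64). Front ledges x 30 to 50, rear ledges x -61.5 to -44, each from the long wall in to |y| = 36. Nested, they pass through the upper bin's upright side cuts (x 27 to 53, z to 34; x -73 to -40, z to 42; open below).
- stopper0: White stopper, 24 diameter, 19 high, standing on the lower bin's floor under the upper bin; origin centre of underside. To stay in the lower bin.
- stopper1: Another such stopper.
- sample_pot: Capped clear sample pot, 52 diameter, 62 high, beside the lower bin (its +y side); origin centre of underside. Leave alone.
- reagent_jar: Amber jar, 44 diameter, 60 high, beside the lower bin (its -y side); origin centre of underside. Leave alone.
- joint_clip: Steel joint clip lying flat, 60 long, 12 high. Leave alone.
Not all that is in view belongs to the job. Leave any blue or green look-alike of the upper_bin alone.

How it is judged:
By the outcome, as a careful person would: the job done as asked, in the order asked, and still so for the second after the job is handed in, with the robot touching nothing.
It also fails if it takes over 58 s, if anything falls off the work surface, if the arm or the gripper's body presses on something with over 40 N, if the wrist force passes 120 N, or if a joint passes its speed limit or range.

ROBOT

A 6-joint arm with a two-finger parallel gripper is mounted at the origin on the work surface. World frame = base frame: x ahead of the robot, y to its left, z up, the work surface at z = 0. Lengths are in m, angles in rad, forces in N, time in s.
With the tool pointing down it reaches from about 0.375 to 0.9 m from the base axis. Payload 3.1 kg.
Tool frame: the origin (TCP) lies at the very end of the fingers, on their centre line; the grasp point (between the pads) lies 19 mm behind it (hold_point_z is the distance from the TCP to the grasp point, in m); z points along the fingers, x is the direction in which the jaws open and shut, and the axes are right-handed (so a half turn about z gives the same grasp; the last joint's range is limited). The gripper opens to 87 mm and grips with 3 to 60 N. Pads are 19 mm wide; open, the fingers measure 117 mm over their backs; the gripper's body (75 mm by 190 mm) begins 51 mm behind the grasp point.
Start: joints at [1.105, 0.527, 1.433, -0, 1.181, -0.178], TCP at [0.177, 0.599, 0.223] pointing down, gripper open.
Joint ranges: [-3.08, 3.08], [-0.75, 2.2], [0.22, 2.44], [-1.43, 4.57], [0, 2.65], [-2.85, 2.85]. Speed limits (rad/s): [2.79, 2.79, 3.14, 3.14, 3.14, 3.14].

INTERFACE

Orientations are given as a unit quaternion [x, y, z, w].
In Python, from rig import * gives the robot as it stands.
- The arm moves only by the tool carry_out, never from a script. Its argument "deltas" is a list of rows, each a list of 7 numbers: the closure, from -1 (fully open) to 1 (shut), then the shift along the tool's x, y, z in units of 25 mm (1.0 is 25 mm), then the turn, a rotation vector about the tool's x, y, z in degrees. In form: [[jaw, x, y, z, rx, ry, rz], ...]. A call has 1 to 8 rows; each row is the pose to reach, as a shift and turn from the pose commanded when the call began, along the tool's axes at that moment; what a row does not reach only later rows make up. A row lasts 1/10 s, in which the tool goes at most 50 mm and 8.59 degrees, less where a joint would pass 70% of its speed; a pose out of reach is approached as far as the arm can. A call with a gripper value outside its range is refused whole. The fingers move at their own pace and stop on an object; "force" is the grip in N (left out, the last holds). Time passes only in rows, so rows that repeat a pose let the fingers close. It gives the time, the measured TCP pose, the force and the opening at its end, in the units of the state.
- get_obs(): the state, without advancing time (a new reading comes with each control period).
- camera(name): name is "side" or "top"; returns (picture, depth): 480x640x3 uint8, red, green, blue; 480x640 float32, m along the optical axis (not along the pixel's ray), 0 where there is no reading.
- camera_info(name): a dict with "mtx" (3x3 intrinsics, pixels), "dist_coeffs" ([k1, k2, p1, p2, k3] as OpenCV has them; the pictures are not rectified), "origin" and "rotation" of the camera in the world. Camera axes: x right, y down, z forward; pixel columns grow to the right and rows downward; lengths in m; the calibration is good to about 2 mm. A picture is of the moment at which its call begins. camera_info takes no time and is no camera call.
- hand_in(): hands the job in, once; it reports no verdict.
Trained networks look in the newest picture that a camera, given by its name, has taken for a name from the list of things; names that differ only in an ending like _2 or _b are one class to them, and where a whole thing is asked for, a point or a joint stands for the part that bears it (a point fixed in the world has none). Each returns a list of dicts, best first, with "score" (0 to 1); they miss things now and then, are a little off and sometimes report something else, mostly with a low value. They report only what shows in the picture. A call takes as long as a camera call. They do not tell look-alikes from the thing itself.
- spot_in(camera, target): "pixel" ([row, column] in pixels, amid what is visible of it).
The state is a dict: "time": time; "q": joint angles; "joint_velocities": joint speeds; "joint_torque": joint torques, N m; "position": TCP position; "tool_rot": TCP orientation; "ft_force": force on the tool from outside, world axes, zero at the start; "moment": the same for the moment, N m; "grip_width": finger opening in m.
Only numpy, scipy, OpenCV 4.12 (cv2) and the standard library are available. Lean on these libraries where they do the work, as an engineer would, in place of code of your own. Each camera call takes 0.05 s, during which the arm holds its last target.

## Working session

There is one attempt and no reset: what is moved stays moved. The work goes in short steps, Python scripts to look and compute and a tool call to move; the robot and the scene stay as the last step left them, time stands still between calls to the robot, and variables do not carry over. Pictures are saved under pics/ and viewed, and the job is handed in when it is done.

Besides the shell and the picture viewer there is one more tool, called after ">>>" as a command line: name --pt "numbers of a row" for each row, then --argument value for the rest. carry_out: Moves the arm, as the interface text tells. Its arguments: {"type":"object","properties":{"deltas":{"type":"array"},"force":{"type":"number"}},"required":["deltas"]}

```bash
mkdir -p pics; ls; python3 - <<'E'
from rig import *
import cv2,numpy as np
for n in("top","side"):
    p,d=camera(n); cv2.imwrite(f"pics/{n}0.png",p[:,:,::-1]); np.save(f"pics/{n}0.npy",d)
    print(camera_info(n))
print(get_obs())
E
```

```text
pics
{'mtx': array([[457.28665519,   0.        , 319.74093505],
       [  0.        , 457.28665519, 232.11561242],
       [  0.        ,   0.        ,   1.        ]]), 'dist_coeffs': array([-0.0766252,  0.       ,  0.       ,  0.       ,  0.       ]), 'origin': array([ 0.38404809, -0.09931041,  0.99681366]), 'rotation': array([-0.70614838,  0.70635954, -0.03126627,  0.03785609])}
{'mtx': array([[528.78584482,   0.        , 320.6152979 ],
       [  0.        , 528.78584482, 243.15453101],
       [  0.        ,   0.        ,   1.        ]]), 'dist_coeffs': array([-0.00580212,  0.        ,  0.        ,  0.        ,  0.        ]), 'origin': array([ 0.18495633, -0.93974669,  0.97368663]), 'rotation': array([ 0.91224358, -0.13952187,  0.06481228, -0.37966387])}
{'time': 0.1, 'q': array([ 1.10450053e+00,  5.28396044e-01,  1.43374708e+00, -2.36739121e-05,
        1.18140529e+00, -1.78496090e-01]), 'joint_velocities': array([-0.00050736, -0.00487743, -0.00182704,  0.00241388,  0.00184462,
        0.00014232]), 'joint_torque': array([-2.26548136e-04, -4.40983415e+01, -1.77149445e+01,  6.34635589e-02,
        5.33581234e-02, -3.99128044e-05]), 'position': array([0.17708162, 0.59871273, 0.22166407]), 'tool_rot': array([ 8.01196997e-01,  5.98399879e-01, -8.70036602e-04,  4.46551189e-04]), 'ft_force': array([-0.26462841, -0.07375832,  0.04070524]), 'moment': array([1.07511572e-04, 1.14530669e-01, 4.87219891e-02]), 'grip_width': 0.08671009546584921}
```

View pics/top0.png

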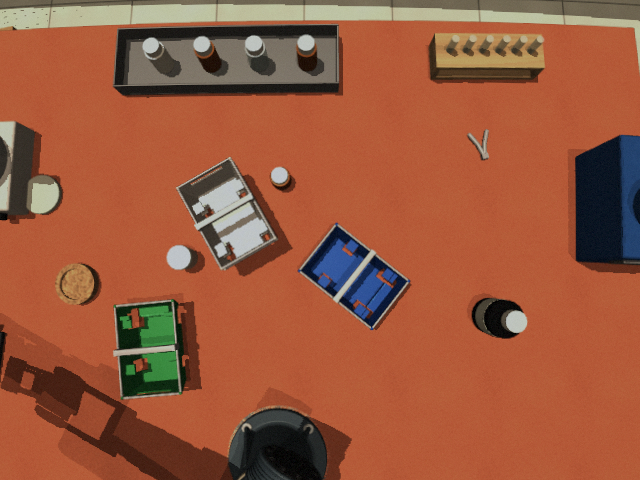

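View pics/side0.png

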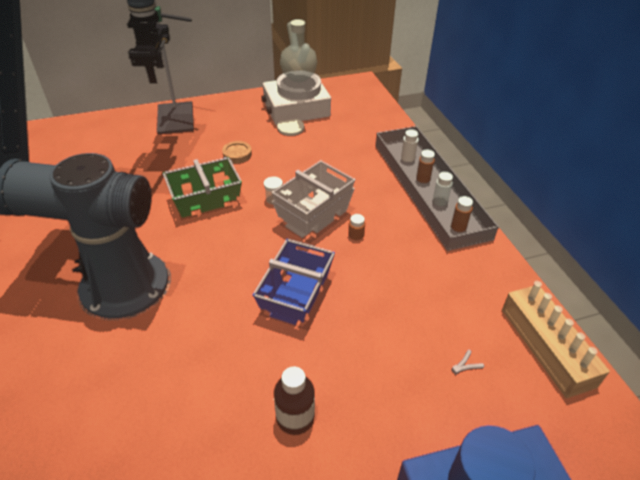

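```bash
python3 - <<'E'
import cv2
a=cv2.imread("pics/top0.png");b=cv2.imread("pics/side0.png")
cv2.imwrite("pics/z1.png",cv2.resize(a[145:285,150:310],None,fx=5,fy=4.28,interpolation=3) if 0 else cv2.resize(a[150:280,160:300],None,fx=4.6,fy=4.6,interpolation=3))
cv2.imwrite("pics/z2.png",cv2.resize(b[150:245,255:375],None,fx=6,fy=6,interpolation=3))
E
```

```text
(no output)
```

View pics/z1.png

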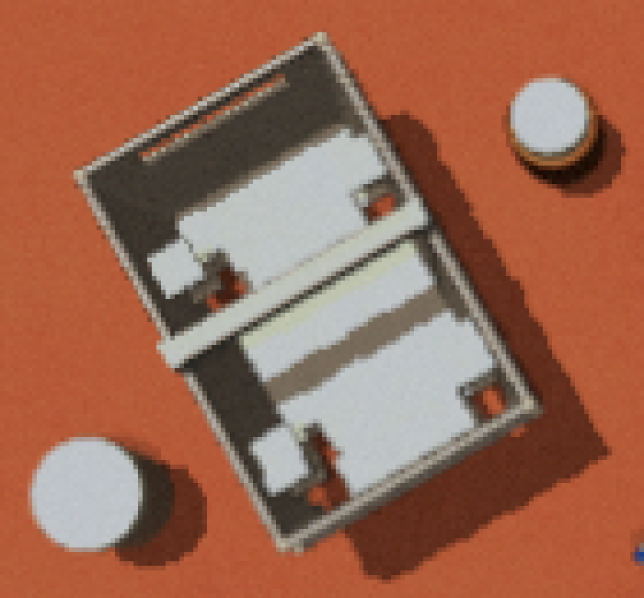

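View pics/z2.png

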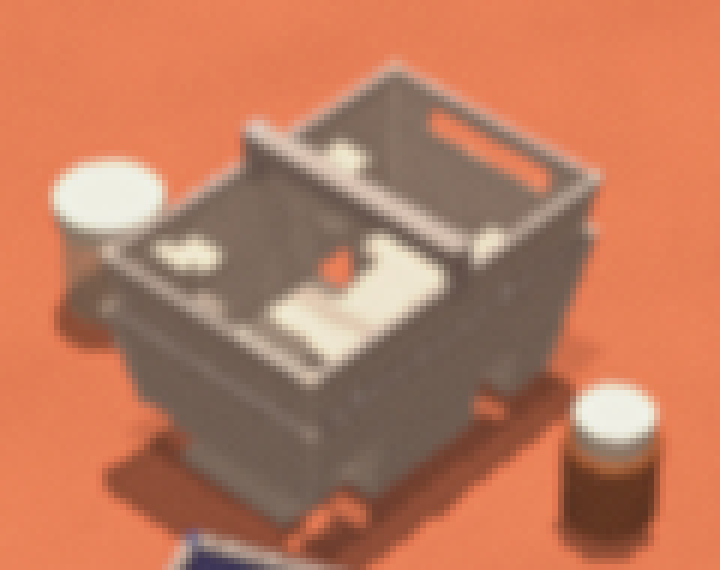

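```bash
cat > h.py <<'E'
from rig import *
import numpy as np,cv2
from scipy.spatial.transform import Rotation as R
from scipy.optimize import least_squares
CI={n:camera_info(n) for n in("top","side")}
def proj(n,P):
    c=CI[n];Rm=R.from_quat(c["rotation"]).as_matrix()
    Pc=(np.atleast_2d(P)-c["origin"])@Rm
    return cv2.projectPoints(Pc,np.zeros(3),np.zeros(3),c["mtx"],c["dist_coeffs"])[0][:,0]
def at_z(n,uv,z):
    c=CI[n];Rm=R.from_quat(c["rotation"]).as_matrix()
    q=cv2.undistortPoints(np.array(uv,float).reshape(-1,1,2),c["mtx"],c["dist_coeffs"])[:,0]
    r=np.c_[q,np.ones(len(q))]@Rm.T
    return c["origin"]+r*((z-c["origin"][2])/r[:,2])[:,None]
def fit(n,local,uv,z0):
    """fit x,y,yaw of body with local points to pixels; underside at z0"""
    local=np.array(local,float);uv=np.array(uv,float)
    def f(p):
        Rm=R.from_euler('z',p[2]).as_matrix()
        return (proj(n,local@Rm.T+[p[0],p[1],z0])-uv).ravel()
    best=None
    for y in np.arange(-3,3.2,1):
        s=least_squares(f,[0.55,0.1,y])
        if best is None or s.cost<best.cost:best=s
    return best.x,np.abs(best.fun).max()
RIM=[[.0935,.0615,.08],[.0935,-.0615,.08],[-.0935,-.0615,.08],[-.0935,.0615,.08]]
E
python3 - <<'E'
from h import *
uv=np.array([[80,176],[322,36],[538,408],[288,550]])/4.6+[160-.4,150-.4]
print(at_z("top",uv,.11))
p,e=fit("top",RIM,uv,.03);print(p,e)
uv=np.array([[394,64],[600,178],[316,380],[104,254]])/6+[255-.4,150-.4]
p,e=fit("side",RIM,uv,.03);print(p,e)
# bar ends
uv=np.array([[172,355],[420,220]])/4.6+[159.6,149.6]
b=at_z("top",uv,.128);print(b,b.mean(0),np.arctan2(*(b[1]-b[0])[[1,0]]))
d=np.load("pics/top0.npy");print(d[215,225:228],d[205:225,226])
E
```

```text
[[ 0.55975699  0.19306425  0.11      ]
 [ 0.62086952  0.08878415  0.11      ]
 [ 0.45901348 -0.00685236  0.11      ]
 [ 0.39879222  0.09866213  0.11      ]]
[0.50961395 0.09340817 0.52969442] 0.6057588812566905
[0.50911569 0.09844313 0.53522658] 0.4464127001532461
[[0.47980953 0.14534994 0.128     ]
 [0.53667613 0.04170491 0.128     ]] [0.50824283 0.09352743 0.128     ] -1.0689771723721184
[0.8839691  0.88829815 0.97264683] [0.9755566  0.9725191  0.87868667 0.87850726 0.8766154  0.87714845
 0.8752734  0.8785551  0.87672836 0.87828326 0.88829815 0.97014135
 0.9692825  0.9731648  0.969864   0.97111386 0.9681813  0.9720278
 0.97054714 0.96913016]
```

```bash
cat >> h.py <<'E'
def Rtool(yaw,tilt=0.0,axis=None):
    """down-pointing tool with x along yaw; then tilt about world-horizontal axis"""
    c,s=np.cos(yaw),np.sin(yaw)
    M=np.array([[c,s,0],[s,-c,0],[0,0,-1.]])
    if tilt: M=R.from_rotvec(np.array(axis)*tilt).as_matrix()@M
    return M
def plan(pos,M):
    o=get_obs();M0=R.from_quat(o["tool_rot"]).as_matrix()
    d=M0.T@(np.array(pos)-o["position"])/.025
    r=R.from_matrix(M0.T@M).as_rotvec(degrees=True)
    x=M0[:,0]
    print("t",o["time"],"pos",o["position"].round(4),"yaw",np.arctan2(x[1],x[0]).round(4),"q",o["q"].round(3),"F",o["ft_force"].round(1),"w",round(o["grip_width"],4))
    print("delta units",d.round(3),"rotvec deg",r.round(2))
E
python3 - <<'E'
from h import *
plan([.509,.096,.2],Rtool(.532-np.pi))
E
```

```text
t 0.1 pos [0.1771 0.5987 0.2217] yaw 1.283 q [ 1.105  0.528  1.434 -0.     1.181 -0.178] F [-0.3 -0.1  0. ] w 0.0867
delta units [-15.511  18.438   0.89 ] rotvec deg [-1.4000e-01  3.0000e-02 -1.3697e+02]
```

>>> carry_out --pt "-1 -2 2.3 0 0 0 8.5" --pt "-1 -4 4.6 0 0 0 17" --pt "-1 -6 6.9 0 0 0 25.5" --pt "-1 -8 9.2 0 0 0 34" --pt "-1 -10 11.6 0 0 0 42.5" --pt "-1 -12 14 0 0 0 51" --pt "-1 -14 16.4 0 0 0 59.5" --pt "-1 -15.5 18.4 0 0 0 68"

```text
time: 0.9
position: [0.3956, 0.2619, 0.2224]
tool_rot: [0.999, 0.045, -0.0, 0.0]
ft_force: [0.8, 0.8, -0.7]
grip_width: 0.0868
```

>>> carry_out --pt "-1 0 0 0 0 0 8.5" --pt "-1 0 0 0 0 0 17" --pt "-1 0 0 0 0 0 25.5" --pt "-1 0 0 0 0 0 34" --pt "-1 0 0 0 0 0 42.5" --pt "-1 0 0 0 0 0 51" --pt "-1 0 0 0 0 0 59.5" --pt "-1 0 0 0 0 0 68"

```text
time: 1.7
position: [0.3948, 0.2637, 0.2223]
tool_rot: [0.853, -0.521, -0.0, 0.0]
ft_force: [0.0, -0.5, 0.6]
grip_width: 0.087
```

>>> carry_out --pt "-1 0 0 0 0 0 8.5" --pt "-1 0 0 0 0 0 17" --pt "-1 0 0 0 0 0 25.5" --pt "-1 0 0 0 0 0 34" --pt "-1 0 0 0 0 0 42.5" --pt "-1 0 0 0 0 0 51" --pt "-1 0 0 0 0 0 59.5" --pt "-1 0 0 0 0 0 68"

```text
time: 2.5
position: [0.3948, 0.2637, 0.2222]
tool_rot: [-0.416, 0.909, 0.0, -0.0]
ft_force: [-0.2, -0.0, -0.2]
grip_width: 0.0872
```

```bash
python3 - <<'E'
from h import *
plan([.509,.096,.17],Rtool(.532-np.pi))
E
```

```text
t 2.5 pos [0.3948 0.2637 0.2222] yaw -2.2836 q [0.353 0.327 1.798 0.    1.017 2.636] F [-0.2 -0.  -0.2] w 0.0872
delta units [ 2.086 -7.842  2.088] rotvec deg [ 0.02 -0.05 18.68]
```

>>> carry_out --pt "-1 0.5 -1.5 0 0 0 4" --pt "-1 1 -3 0 0 0 8" --pt "-1 1.5 -5 0 0 0 12" --pt "-1 2.09 -7 0.5 0 0 16" --pt "-1 2.09 -7.84 1 0 0 18.7" --pt "-1 2.09 -7.84 1.5 0 0 18.7" --pt "-1 2.09 -7.84 2 0 0 18.7" --pt "-1 2.09 -7.84 2 0 0 18.7"

```text
time: 3.3
position: [0.5087, 0.0964, 0.1707]
tool_rot: [-0.265, 0.964, 0.001, -0.002]
ft_force: [-0.4, 0.5, 0.9]
grip_width: 0.087
```

```bash
python3 - <<'E'
from h import *
plan([.509,.096,.102],Rtool(.532-np.pi))
for n in("top","side"):
    p,d=camera(n); cv2.imwrite(f"pics/{n}1.png",p[:,:,::-1])
    cv2.imwrite(f"pics/{n}1z.png",cv2.resize(p[130:300,150:350,::-1] if n=="top" else p[110:250,230:400,::-1],None,fx=3.5,fy=3.5))
E
```

```text
t 3.3 pos [0.5087 0.0964 0.1707] yaw -2.6048 q [-0.029  0.459  1.75   0.     0.937  2.576] F [-0.4  0.5  0.9] w 0.087
delta units [-0.013 -0.027  2.747] rotvec deg [ 0.15 -0.24  0.28]
```

View pics/top1z.png

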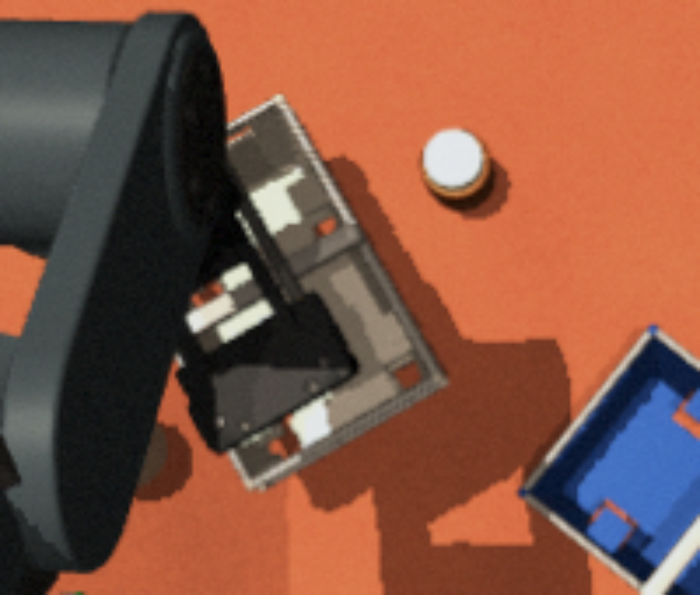

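View pics/side1z.png

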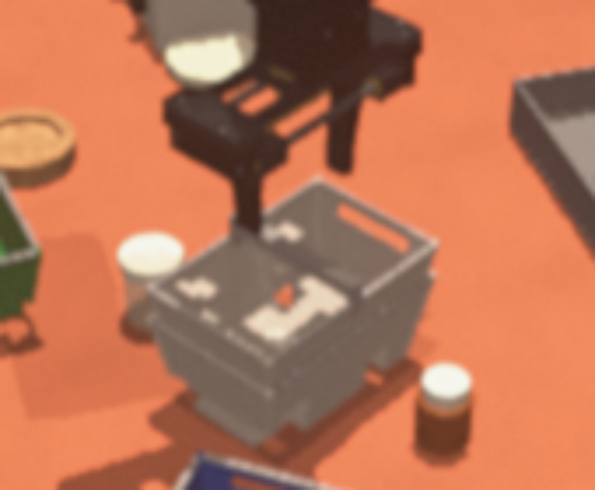

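>>> carry_out --pt "-1 0 0 0.6 0 0 0.3" --pt "-1 0 0 1.2 0 0 0.3" --pt "-1 0 0 1.8 0 0 0.3" --pt "-1 0 0 2.3 0 0 0.3" --pt "-1 0 0 2.75 0 0 0.3" --pt "-1 0 0 2.75 0 0 0.3"

```text
time: 4.0
position: [0.5096, 0.097, 0.1031]
tool_rot: [-0.263, 0.965, 0.0, -0.001]
ft_force: [0.4, -0.2, 0.6]
grip_width: 0.087
```

>>> carry_out --pt "0 0 0 0 0 0 0" --pt "0.5 0 0 0 0 0 0" --pt "0.8 0 0 0 0 0 0" --pt "1 0 0 0 0 0 0" --pt "1 0 0 0 0 0 0" --pt "1 0 0 0 0 0 0" --force 15

```text
time: 4.6
position: [0.5103, 0.0968, 0.1039]
tool_rot: [-0.263, 0.965, -0.0, 0.0]
ft_force: [0.4, -0.5, 0.2]
grip_width: 0.0472
```

```bash
python3 - <<'E'
from h import *
plan([.509,.096,.102],Rtool(.532-np.pi))
E
```

```text
t 4.6 pos [0.5103 0.0968 0.1039] yaw -2.6092 q [-0.028  0.568  1.803  0.     0.771  2.581] F [ 0.4 -0.5  0.2] w 0.0472
delta units [0.062 0.001 0.078] rotvec deg [-0.01  0.01  0.02]
```

>>> carry_out --pt "1 0 0 0 0 0 0" --pt "1 0 0 0 0 0 0" --pt "1 0 0 0 0 0 0" --pt "1 0 0 0 0 0 0" --pt "1 0 0 0 0 0 0" --pt "1 0 0 0 0 0 0" --pt "1 0 0 0 0 0 0" --pt "1 0 0 0 0 0 0"

```text
time: 5.4
position: [0.5098, 0.0967, 0.1037]
tool_rot: [-0.263, 0.965, 0.0, -0.0]
ft_force: [-2.1, -1.6, 0.6]
grip_width: 0.012
```

```bash
python3 - <<'E'
from h import *
plan([.509,.096,.102],Rtool(.532-np.pi))
E
```

```text
t 5.4 pos [0.5098 0.0967 0.1037] yaw -2.609 q [-0.028  0.568  1.803 -0.     0.771  2.581] F [-2.1 -1.6  0.6] w 0.012
delta units [ 0.043 -0.008  0.07 ] rotvec deg [ 0.02 -0.05  0.03]
```

>>> carry_out --pt "1 0 0 0 0 0 0" --pt "1 0 0 -0.2 0 0 0" --pt "1 0 0 -0.4 0 0 0" --pt "1 0 0 -0.6 0 0 0" --pt "1 0 0 -0.8 0 0 0" --pt "1 0 0 -1.0 0 0 0" --pt "1 0 0 -1.2 0 0 0" --pt "1 0 0 -1.4 0 0 0" --force 40

```text
time: 6.2
position: [0.5103, 0.0968, 0.1393]
tool_rot: [-0.263, 0.965, -0.0, 0.0]
ft_force: [0.4, -0.3, -4.4]
grip_width: 0.0114
```

>>> carry_out --pt "1 0 0 -0.4 0 0 0" --pt "1 0 0 -0.8 0 0 0" --pt "1 0 0 -1.2 0 0 0" --pt "1 0 0 -1.7 0 0 0" --pt "1 0 0 -2.2 0 0 0" --pt "1 0 0 -2.7 0 0 0" --pt "1 0 0 -3.1 0 0 0" --pt "1 0 0 -3.1 0 0 0"

```text
time: 7.0
position: [0.5115, 0.0968, 0.2182]
tool_rot: [-0.263, 0.965, -0.001, 0.002]
ft_force: [-0.5, 0.4, -4.2]
grip_width: 0.0115
```

```bash
python3 - <<'E'
from h import *
plan([.5098,.0967,.213],Rtool(.532-np.pi))
for n in("top","side"):
    p,d=camera(n); cv2.imwrite(f"pics/{n}2.png",p[:,:,::-1])
    cv2.imwrite(f"pics/{n}2z.png",cv2.resize(p[130:300,150:350,::-1] if n=="top" else p[110:250,230:400,::-1],None,fx=4,fy=4,interpolation=3))
E
```

```text
t 7.0 pos [0.5115 0.0968 0.2182] yaw -2.609 q [-0.028  0.392  1.7   -0.     1.045  2.581] F [-0.5  0.4 -4.2] w 0.0115
delta units [0.06  0.031 0.207] rotvec deg [-0.13  0.2   0.03]
```

View pics/top2z.png

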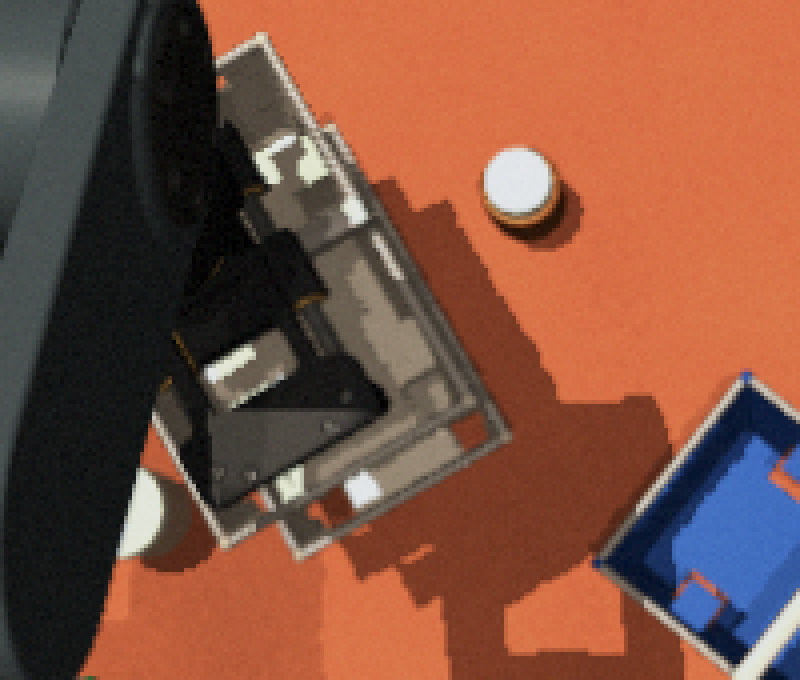

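View pics/side2z.png

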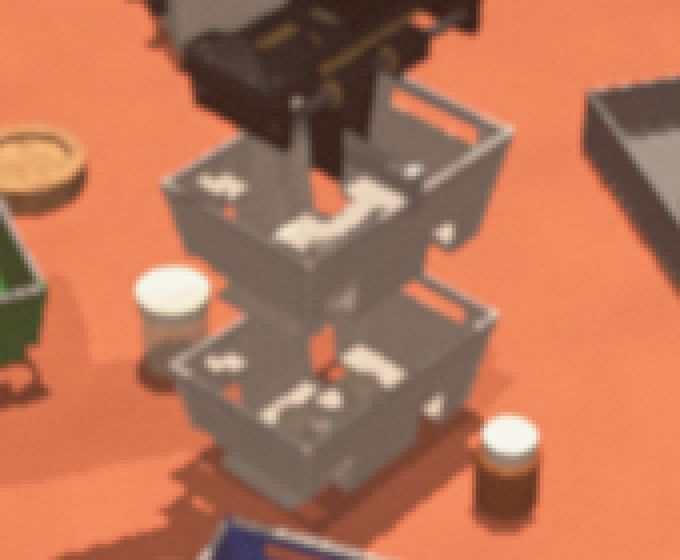

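>>> carry_out --pt "1 0.5 -0.8 0 0 0 -8" --pt "1 1 -1.6 0 0 0 -16" --pt "1 1.5 -2.5 0 0 0 -24" --pt "1 2 -3.4 0 0 0 -32" --pt "1 2.5 -4.3 0 0 0 -40" --pt "1 3 -5.2 0 0 0 -48" --pt "1 3.6 -6.1 0 0 0 -56" --pt "1 4.1 -6.9 0 0 0 -64"

```text
time: 7.9
position: [0.5088, -0.105, 0.2154]
tool_rot: [0.736, -0.677, -0.001, 0.0]
ft_force: [0.4, -0.2, -4.6]
grip_width: 0.0113
```

>>> carry_out --pt "1 0 0 0 0 0 -8" --pt "1 0 0 0 0 0 -16" --pt "1 0 0 0 0 0 -24" --pt "1 0 0 0 0 0 -32" --pt "1 0 0 0 0 0 -40" --pt "1 0 0 0 0 0 -48" --pt "1 0 0 0 0 0 -56" --pt "1 0 0 0 0 0 -64"

```text
time: 8.7
position: [0.5089, -0.1036, 0.2153]
tool_rot: [0.983, -0.184, -0.001, -0.0]
ft_force: [0.0, 0.1, -4.2]
grip_width: 0.0115
```

>>> carry_out --pt "1 0 0 0 0 0 -8" --pt "1 0 0 0 0 0 -16" --pt "1 0 0 0 0 0 -24" --pt "1 0 0 0 0 0 -32" --pt "1 0 0 0 0 0 -40" --pt "1 0 0 0 0 0 -48" --pt "1 0 0 0 0 0 -52" --pt "1 0 0 0 0 0 -52"

```text
time: 9.5
position: [0.509, -0.1036, 0.2154]
tool_rot: [0.965, 0.263, -0.001, -0.001]
ft_force: [-0.2, -0.4, -4.4]
grip_width: 0.0117
```

```bash
python3 - <<'E'
from h import *
plan([.51,.0967,.213],Rtool(.532))
for n in("top","side"):
    p,d=camera(n); cv2.imwrite(f"pics/{n}3.png",p[:,:,::-1])
    cv2.imwrite(f"pics/{n}3z.png",cv2.resize(p[150:280,160:320,::-1] if n=="top" else p[110:290,230:430,::-1],None,fx=5 if n=="top" else 4,fy=4.6 if 0 else (5 if n=="top" else 4),interpolation=3)[:600])
E
```

```text
t 9.5 pos [ 0.509  -0.1036  0.2154] yaw 0.5323 q [-0.416  0.396  1.702 -0.     1.045 -0.949] F [-0.2 -0.4 -4.4] w 0.0117
delta units [ 4.103 -6.883  0.103] rotvec deg [-0.09  0.07  0.02]
```

View pics/top3z.png

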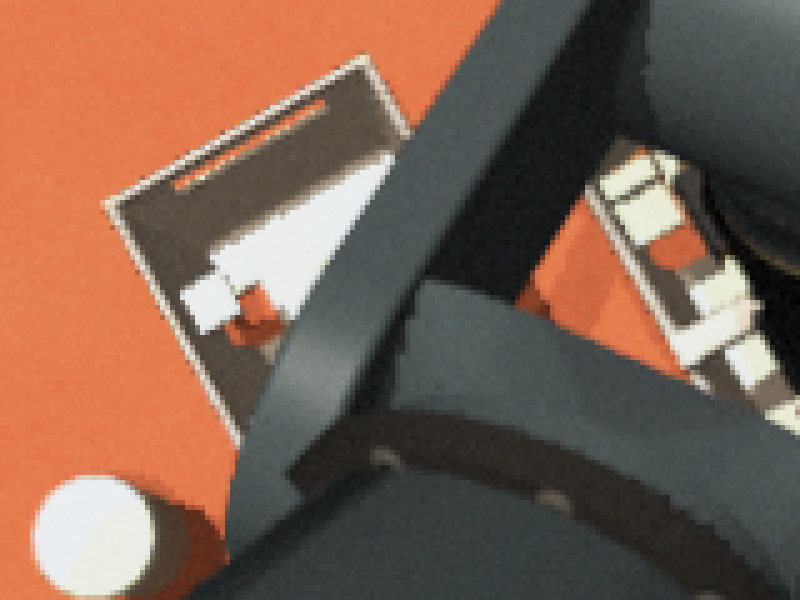

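View pics/side3z.png

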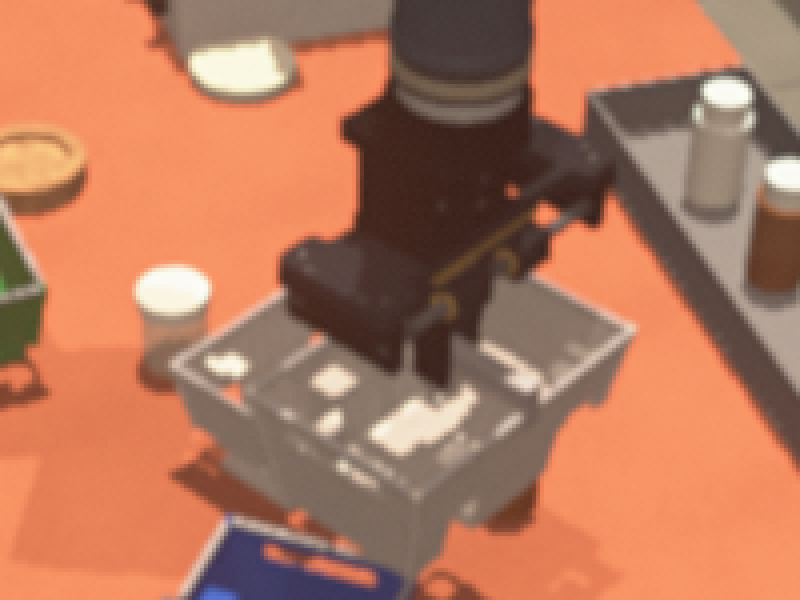

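```bash
python3 - <<'E'
from h import *
o=.4
uvt=np.array([[110,204],[366,56]])/5+[160-o,150-o]
print(at_z("top",uvt,.08))
print("low top",fit("top",RIM[:2],uvt,0))
e=np.array([[240,445]])/5+[160-o,150-o]; a=at_z("top",np.r_[uvt[:1],e],.08); d=a[0]-a[1]; print("edge yaw",np.arctan2(d[1],d[0]))
d=at_z("top",uvt,.08);d=d[0]-d[1];print("front yaw",np.arctan2(-d[0],d[1]),np.linalg.norm(d))
L=np.array([[497,313],[305,449],[171,367]])/4+[230-o,110-o]
print("low side",fit("side",RIM[1:],L,0))
U=np.array([[514,129],[308,264],[163,182]])/4+[230-o,110-o]
print("up side",fit("side",RIM[1:],U,.1445))
print("up side",fit("side",RIM[1:],U,.142))
# sanity: nested z
uv=np.array([[394,64],[600,178],[316,380],[104,254]])/6+[255-.4,150-.4]
print("nested side",fit("side",RIM,uv,.03))
E
```

```text
[[0.56033822 0.19312107 0.08      ]
 [0.62170662 0.08833043 0.08      ]]
low top (array([ 0.51034061,  0.09349161, -5.75355263]), np.float64(0.33258901821034215))
edge yaw 0.5183336498074615
front yaw 0.5297853184454863 0.12143787568894654
low side (array([0.50777961, 0.09867731, 0.52836601]), np.float64(0.6273852988954616))
up side (array([0.51065572, 0.09936825, 0.53076492]), np.float64(0.5007656231526312))
up side (array([0.51168278, 0.10265322, 0.52993805]), np.float64(0.4976013752082906))
nested side (array([0.50911569, 0.09844313, 0.53522658]), np.float64(0.4464127001532461))
```

>>> carry_out --pt "1 0.4 -0.6 0 0 0 0" --pt "1 1 -1.6 0 0 0 0" --pt "1 1.6 -2.7 0 0 0 0" --pt "1 2.3 -3.8 0 0 0 0" --pt "1 3 -5 0 0 0 0" --pt "1 3.6 -6 0 0 0 0" --pt "1 4 -6.6 0.1 0 0 0" --pt "1 4.15 -6.89 0.2 0 0 0"

```text
time: 10.4
position: [0.5113, 0.0989, 0.2111]
tool_rot: [0.965, 0.264, 0.0, -0.0]
ft_force: [-0.7, -0.2, -4.5]
grip_width: 0.0115
```

>>> carry_out --pt "1 0 0 0 0 0 0" --pt "1 0 0 0 0 0 0"

```text
time: 10.6
position: [0.5114, 0.0965, 0.2111]
tool_rot: [0.965, 0.263, -0.0, 0.0]
ft_force: [0.3, 0.3, -4.3]
grip_width: 0.0115
```

```bash
python3 - <<'E'
from h import *
plan([.5113,.0974,.21],Rtool(.532))
for n in("top","side"):
    p,d=camera(n); cv2.imwrite(f"pics/{n}4.png",p[:,:,::-1])
    cv2.imwrite(f"pics/{n}4z.png",cv2.resize(p[145:295,150:310,::-1] if n=="top" else p[120:240,250:380,::-1],None,fx=4 if n=="top" else 5,fy=(4 if n=="top" else 5),interpolation=3)[:600])
E
```

```text
t 10.6 pos [0.5114 0.0965 0.2111] yaw 0.5321 q [-2.800e-02  4.030e-01  1.705e+00 -1.000e-03  1.034e+00 -5.600e-01] F [ 0.3  0.3 -4.3] w 0.0115
delta units [ 0.015 -0.033  0.043] rotvec deg [0.02 0.05 0.  ]
```

View pics/top4z.png

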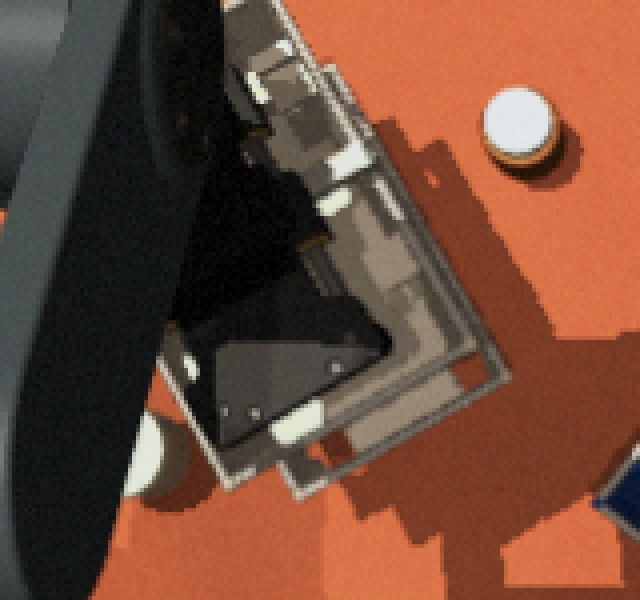

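View pics/side4z.png

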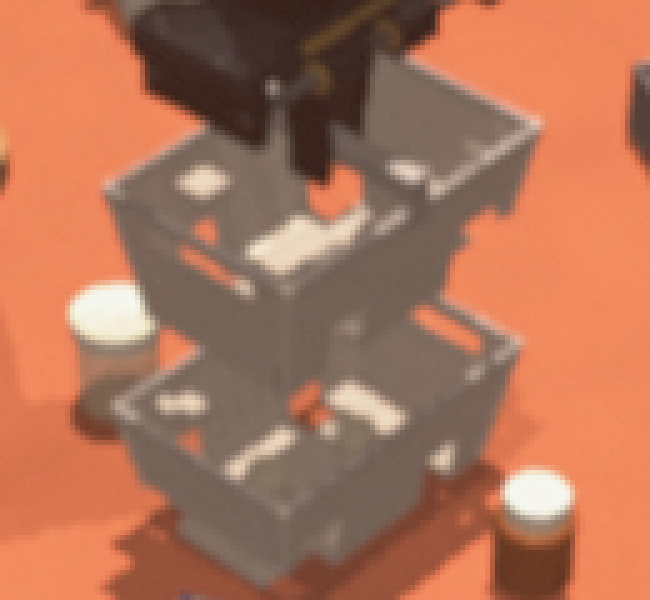

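```bash
python3 - <<'E'
from h import *
import cv2
p=cv2.imread("pics/top4.png"); cv2.imwrite("pics/t4b.png",cv2.resize(p[215:275,190:285],None,fx=8,fy=8,interpolation=cv2.INTER_CUBIC))
p=cv2.imread("pics/side4.png"); cv2.imwrite("pics/s4b.png",cv2.resize(p[135:225,265:365],None,fx=6.6,fy=6.6,interpolation=cv2.INTER_CUBIC))
def uvw(p): return round(p[0]*.8617+p[1]*.5074,4),round(-p[0]*.5074+p[1]*.8617,4),round(p[2]%np.pi,3)
o=.4
L=np.array([[521,345],[284,517],[118,406]])/5+[250-o,120-o]
p,e=fit("side",RIM[1:],L,0);print("low side",uvw(p),e)
U=np.array([[543,123],[286,292],[104,187]])/5+[250-o,120-o]
p,e=fit("side",RIM[1:],U,.1374);print("up side",uvw(p),e)
uv=np.array([[511,377],[298,499]])/4+[150-o,145-o]
p,e=fit("top",RIM[2:],uv,0);print("low top",uvw(p),e)
uv=np.array([[479,347],[227,489]])/4+[150-o,145-o]
p,e=fit("top",RIM[2:],uv,.1374);print("up top",uvw(p),e)
q=get_obs()["position"];print("tool",uvw(np.r_[q[:2],.532]))
E
```

```text
low side (np.float64(0.4873), np.float64(-0.1749), np.float64(0.522)) 0.8400141311434481
up side (np.float64(0.4913), np.float64(-0.1733), np.float64(0.527)) 0.29786553083397393
low top (np.float64(0.4881), np.float64(-0.1775), np.float64(0.522)) 0.062386885625102195
up top (np.float64(0.4897), np.float64(-0.1788), np.float64(0.515)) 0.20732735149366022
tool (np.float64(0.4897), np.float64(-0.1768), np.float64(0.532))
```

View pics/t4b.png

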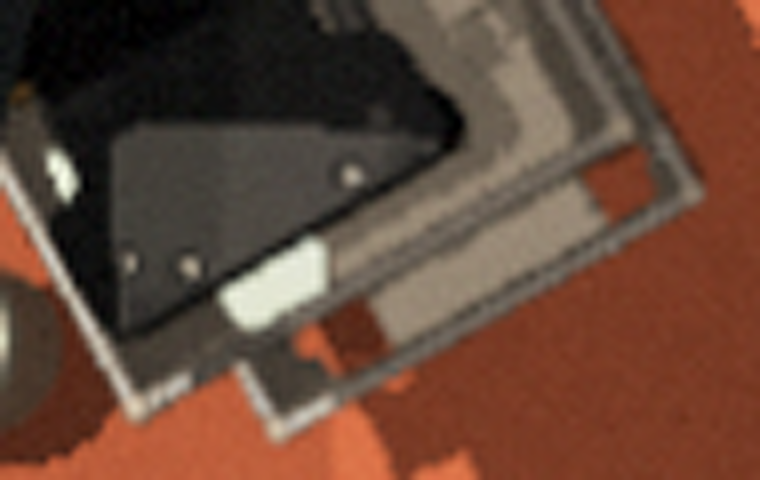

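View pics/s4b.png

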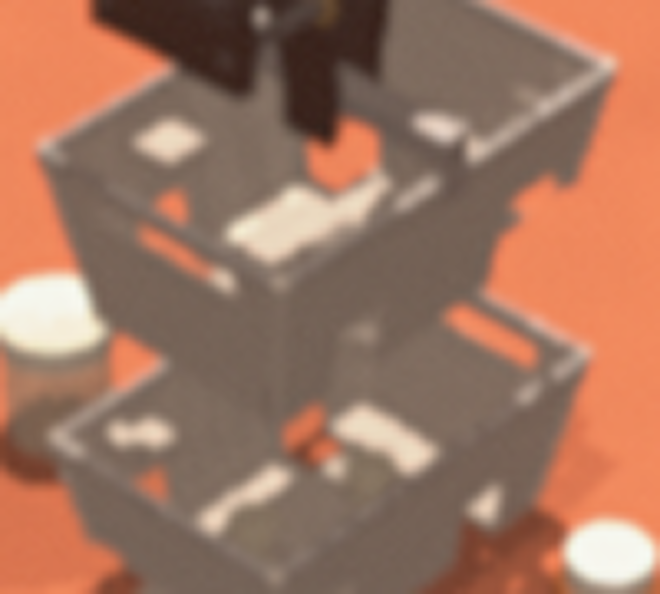

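```bash
cat >> h.py <<'E'
u=np.array([np.cos(.532),np.sin(.532),0]);v=np.array([-u[1],u[0],0])
LU=.4872;LV=-.1766
def tgt(X,Z,th,V=LV,h=.0737):
    "X,Z in m in lower frame"
    x=LU+X+h*np.sin(th);z=Z+h*np.cos(th)
    plan(u*x+v*V+[0,0,z],Rtool(.532,th,v))
def where(h=.0737):
    o=get_obs();M=R.from_quat(o["tool_rot"]).as_matrix();p=o["position"]+M[:,2]*h
    th=-M[:,0][2];th=np.arcsin(th)
    print("t",o["time"],"X",round((p@u-LU)*1e3,1),"Z",round(p[2]*1e3,1),"V",round((p@v-LV)*1e3,1),"tilt",round(th,4),"F",o["ft_force"].round(1),"M",o["moment"].round(2),"w",o["grip_width"].round(4))
E
python3 - <<'E'
from h import *
where()
tgt(.003,.1,.1)
E
```

```text
Traceback (most recent call last):
  File "h.py", line 49, in where
    print("t",o["time"],"X",round((p@u-LU)*1e3,1),"Z",round(p[2]*1e3,1),"V",round((p@v-LV)*1e3,1),"tilt",round(th,4),"F",o["ft_force"].round(1),"M",o["moment"].round(2),"w",o["grip_width"].round(4))
                                                                                                                                                                             ^^^^^^^^^^^^^^^^^^^^^
AttributeError: 'float' object has no attribute 'round'
```

```bash
sed -i 's/o\["grip_width"\].round(4)/round(o["grip_width"],4)/' h.py
python3 - <<'E'
from h import *
where()
tgt(.003,.1,.1)
E
```

```text
t 10.7 X 2.5 Z 137.6 V -0.1 tilt 0.0002 F [ 0.4 -0.4 -3.1] M [-0.08  0.03 -0.04] w 0.0109
t 10.7 pos [0.5117 0.0961 0.2113] yaw 0.531 q [-2.900e-02  4.030e-01  1.705e+00 -1.000e-03  1.034e+00 -5.600e-01] F [ 0.4 -0.4 -3.1] w 0.0109
delta units [ 0.314 -0.005  1.518] rotvec deg [ 0.02 -5.72 -0.06]
```

>>> carry_out --pt "1 0.1 0 0.2 0 -1.5 0" --pt "1 0.2 0 0.5 0 -3 0" --pt "1 0.31 0 0.8 0 -4.5 0" --pt "1 0.31 0 1.1 0 -5.72 0" --pt "1 0.31 0 1.3 0 -5.72 0" --pt "1 0.31 0 1.52 0 -5.72 0" --pt "1 0.31 0 1.52 0 -5.72 0" --pt "1 0.31 0 1.52 0 -5.72 0"

```text
time: 11.5
position: [0.5179, 0.1011, 0.1732]
tool_rot: [0.964, 0.263, -0.048, 0.013]
ft_force: [-0.2, -0.9, -4.7]
grip_width: 0.0116
```

```bash
python3 - <<'E'
from h import *
where()
tgt(.003,.071,.1)
p,d=camera("side"); cv2.imwrite("pics/s5.png",cv2.resize(p[135:235,255:375,::-1],None,fx=6,fy=6,interpolation=3))
E
```

```text
t 11.5 X 3.0 Z 99.9 V 1.0 tilt 0.1002 F [-0.2 -0.9 -4.7] M [-0.01 -0.13  0.01] w 0.0116
t 11.5 pos [0.5179 0.1011 0.1732] yaw 0.5325 q [ 0.01   0.502  1.657 -0.057  1.07  -0.493] F [-0.2 -0.9 -4.7] w 0.0116
delta units [0.115 0.041 1.151] rotvec deg [-0.01  0.01  0.03]
```

View pics/s5.png

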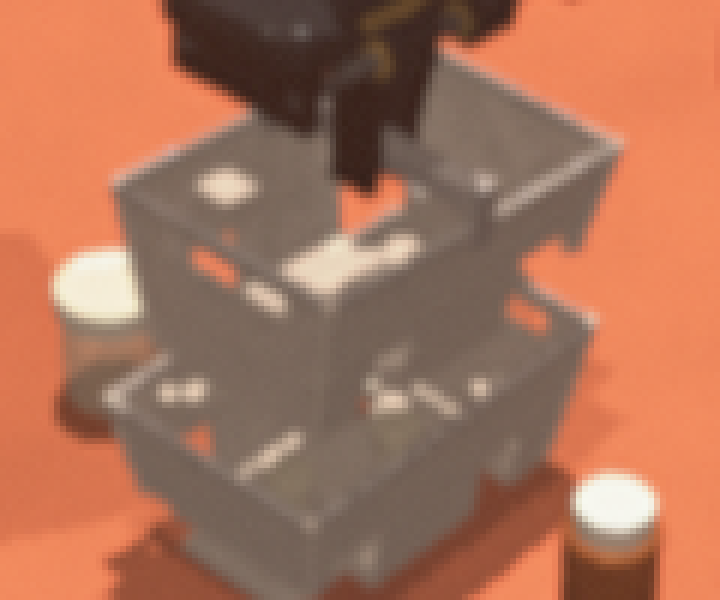

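>>> carry_out --pt "1 0.02 0.03 0.2 0 0 0" --pt "1 0.04 0.03 0.4 0 0 0" --pt "1 0.06 0.03 0.6 0 0 0" --pt "1 0.08 0.03 0.8 0 0 0" --pt "1 0.1 0.03 1.0 0 0 0" --pt "1 0.115 0.03 1.15 0 0 0" --pt "1 0.115 0.03 1.15 0 0 0"

```text
time: 12.25
position: [0.5181, 0.1005, 0.1437]
tool_rot: [0.964, 0.263, -0.049, 0.013]
ft_force: [-1.0, 0.2, -4.9]
grip_width: 0.0114
```

```bash
python3 - <<'E'
from h import *
where()
tgt(.021,.071,.1)
for n in("side","top"):
  p,d=camera(n); cv2.imwrite("pics/%s6.png"%n,cv2.resize(p[135:235,255:375,::-1] if n=="side" else p[150:280,170:310,::-1],None,fx=6 if n=="side" else 4.5,fy=6 if n=="side" else 4.5,interpolation=3))
E
```

```text
t 12.25 X 2.8 Z 70.4 V 0.5 tilt 0.1012 F [-1.   0.2 -4.9] M [ 0.04 -0.12  0.03] w 0.0114
t 12.25 pos [0.5181 0.1005 0.1437] yaw 0.5325 q [ 0.009  0.545  1.681 -0.059  1.004 -0.489] F [-1.   0.2 -4.9] w 0.0114
delta units [ 0.719  0.016 -0.099] rotvec deg [-0.04  0.07  0.03]
```

View pics/side6.png

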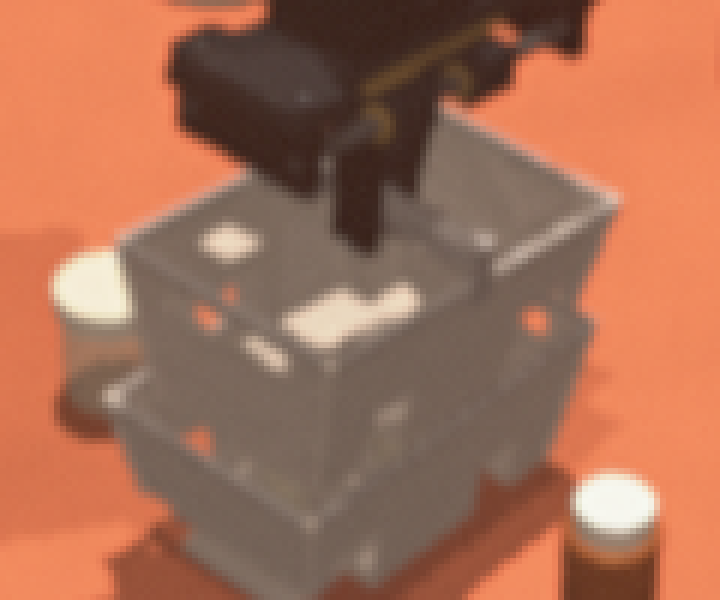

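View pics/top6.png

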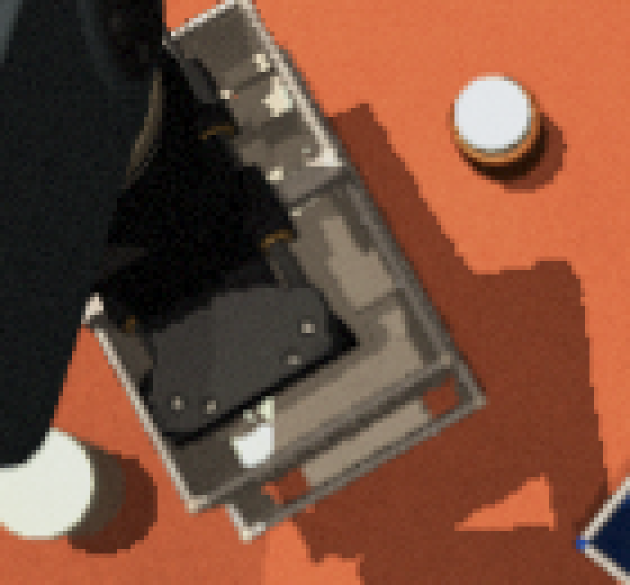

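>>> carry_out --pt "1 0.1 0.01 -0.02 0 0 0" --pt "1 0.2 0.02 -0.03 0 0 0" --pt "1 0.3 0.02 -0.05 0 0 0" --pt "1 0.4 0.02 -0.06 0 0 0" --pt "1 0.5 0.02 -0.07 0 0 0" --pt "1 0.6 0.02 -0.08 0 0 0" --pt "1 0.6 0.02 -0.08 0 0 0"

```text
time: 13.05
position: [0.5323, 0.1079, 0.1449]
tool_rot: [0.964, 0.263, -0.048, 0.013]
ft_force: [-0.2, 0.1, -3.8]
grip_width: 0.0117
```

```bash
python3 - <<'E'
from h import *
where()
tgt(.022,.071,.1)
for n in("side","top"):
  p,d=camera(n); cv2.imwrite("pics/%s7.png"%n,cv2.resize(p[135:235,255:375,::-1] if n=="side" else p[150:280,170:310,::-1],None,fx=6 if n=="side" else 4.5,fy=6 if n=="side" else 4.5,interpolation=3))
E
```

```text
t 13.05 X 18.9 Z 71.5 V -0.4 tilt 0.0993 F [-0.2  0.1 -3.8] M [ 0.02 -0.1   0.01] w 0.0117
t 13.05 pos [0.5323 0.1079 0.1449] yaw 0.5326 q [ 0.022  0.56   1.643 -0.057  1.026 -0.479] F [-0.2  0.1 -3.8] w 0.0117
delta units [ 0.126 -0.016  0.01 ] rotvec deg [ 0.02 -0.04  0.04]
```

View pics/side7.png

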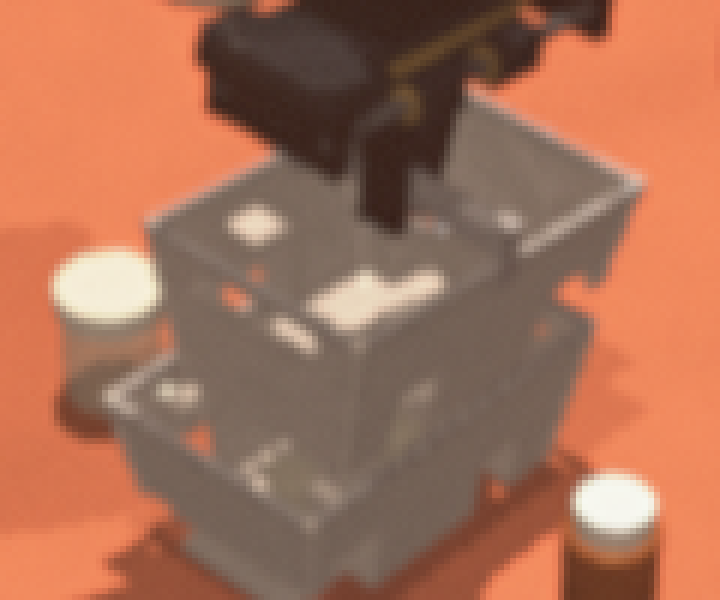

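>>> carry_out --pt "1 0.05 0 0 0 0 0" --pt "1 0.1 0 -0.01 0 0 0" --pt "1 0.14 0 -0.01 0 0 0" --pt "1 0.14 0 -0.01 0 0 0"

```text
time: 13.55
position: [0.5351, 0.1096, 0.1448]
tool_rot: [0.964, 0.263, -0.048, 0.013]
ft_force: [0.1, -0.4, -3.9]
grip_width: 0.0115
```

```bash
python3 - <<'E'
from h import *
where()
E
```

```text
t 13.55 X 22.2 Z 71.5 V -0.4 tilt 0.0995 F [ 0.1 -0.4 -3.9] M [ 0.02 -0.08 -0.02] w 0.0115
```

No contact yet; a little further until it touches.

>>> carry_out --pt "1 0.04 0 0 0 0 0" --pt "1 0.06 0 -0.01 0 0 0" --pt "1 0.06 0 -0.01 0 0 0"

```text
time: 13.85
position: [0.5358, 0.1102, 0.1448]
tool_rot: [0.964, 0.263, -0.049, 0.013]
ft_force: [-1.1, -0.5, -4.1]
grip_width: 0.0117
```

```bash
python3 - <<'E'
from h import *
where()
E
```

```text
t 13.85 X 23.1 Z 71.5 V -0.2 tilt 0.1007 F [-1.1 -0.5 -4.1] M [-0.11 -0.   -0.05] w 0.0117
```

>>> carry_out --pt "1 0.04 0 0 0 0 0" --pt "1 0.06 0 0 0 0 0" --pt "1 0.06 0 0 0 0 0"

```text
time: 14.15
position: [0.5365, 0.1107, 0.1447]
tool_rot: [0.963, 0.263, -0.049, 0.013]
ft_force: [-3.2, -2.5, -2.3]
grip_width: 0.0116
```

```bash
python3 - <<'E'
from h import *
where()
E
```

```text
t 14.15 X 23.8 Z 71.4 V -0.0 tilt 0.1022 F [-3.2 -2.5 -2.3] M [-0.41  0.51 -0.09] w 0.0116
```

```bash
sed -i 's/^LU=.4872/LU=.4885/' h.py
python3 - <<'E'
from h import *
where()
for th in(.1,.08,.06,.04,.02,.01): print(th);tgt(.0207,.064+.075*th+.0005,th)
E
```

```text
t 14.15 X 22.5 Z 71.4 V -0.0 tilt 0.1022 F [-3.2 -2.5 -2.3] M [-0.41  0.51 -0.09] w 0.0116
0.1
t 14.15 pos [0.5365 0.1107 0.1447] yaw 0.5326 q [ 0.027  0.567  1.629 -0.057  1.036 -0.474] F [-3.2 -2.5 -2.3] w 0.0116
delta units [-0.08  -0.004 -0.018] rotvec deg [-0.03  0.13  0.03]
0.08
t 14.15 pos [0.5365 0.1107 0.1447] yaw 0.5326 q [ 0.027  0.567  1.629 -0.057  1.036 -0.474] F [-3.2 -2.5 -2.3] w 0.0116
delta units [-0.133 -0.004  0.042] rotvec deg [-0.03  1.27  0.03]
0.06
t 14.15 pos [0.5365 0.1107 0.1447] yaw 0.5326 q [ 0.027  0.567  1.629 -0.057  1.036 -0.474] F [-3.2 -2.5 -2.3] w 0.0116
delta units [-0.186 -0.004  0.104] rotvec deg [-0.03  2.42  0.03]
0.04
t 14.15 pos [0.5365 0.1107 0.1447] yaw 0.5326 q [ 0.027  0.567  1.629 -0.057  1.036 -0.474] F [-3.2 -2.5 -2.3] w 0.0116
delta units [-0.238 -0.004  0.167] rotvec deg [-0.03  3.56  0.03]
0.02
t 14.15 pos [0.5365 0.1107 0.1447] yaw 0.5326 q [ 0.027  0.567  1.629 -0.057  1.036 -0.474] F [-3.2 -2.5 -2.3] w 0.0116
delta units [-0.291 -0.004  0.231] rotvec deg [-0.03  4.71  0.03]
0.01
t 14.15 pos [0.5365 0.1107 0.1447] yaw 0.5326 q [ 0.027  0.567  1.629 -0.057  1.036 -0.474] F [-3.2 -2.5 -2.3] w 0.0116
delta units [-0.317 -0.004  0.263] rotvec deg [-0.03  5.28  0.03]
```

>>> carry_out --pt "1 -0.05 0 0 0 0 0" --pt "1 -0.1 0 0 0 0.15 0" --pt "1 -0.12 0 0.01 0 0.7 0" --pt "1 -0.15 0 0.04 0 1.3 0" --pt "1 -0.18 0 0.07 0 1.8 0" --pt "1 -0.205 0 0.1 0 2.4 0" --pt "1 -0.23 0 0.135 0 3 0" --pt "1 -0.23 0 0.135 0 3 0"

```text
time: 14.95
position: [0.532, 0.1079, 0.142]
tool_rot: [0.965, 0.263, -0.023, 0.006]
ft_force: [-0.6, -0.3, -4.0]
grip_width: 0.0118
```

```bash
python3 - <<'E'
from h import *
where()
for th in(.04,.03,.02,.01,0): print(th);tgt(.0207,.064+.075*th+.0005,th)
E
```

```text
t 14.95 X 21.2 Z 68.3 V -0.3 tilt 0.0471 F [-0.6 -0.3 -4. ] M [-0.03 -0.03 -0.05] w 0.0118
0.04
t 14.95 pos [0.532  0.1079 0.142 ] yaw 0.5322 q [ 0.008  0.545  1.683 -0.029  0.954 -0.507] F [-0.6 -0.3 -4. ] w 0.0118
delta units [-0.039 -0.011  0.035] rotvec deg [-0.    0.41  0.01]
0.03
t 14.95 pos [0.532  0.1079 0.142 ] yaw 0.5322 q [ 0.008  0.545  1.683 -0.029  0.954 -0.507] F [-0.6 -0.3 -4. ] w 0.0118
delta units [-0.067 -0.011  0.065] rotvec deg [-0.    0.98  0.01]
0.02
t 14.95 pos [0.532  0.1079 0.142 ] yaw 0.5322 q [ 0.008  0.545  1.683 -0.029  0.954 -0.507] F [-0.6 -0.3 -4. ] w 0.0118
delta units [-0.095 -0.011  0.096] rotvec deg [-0.01  1.55  0.01]
0.01
t 14.95 pos [0.532  0.1079 0.142 ] yaw 0.5322 q [ 0.008  0.545  1.683 -0.029  0.954 -0.507] F [-0.6 -0.3 -4. ] w 0.0118
delta units [-0.123 -0.011  0.127] rotvec deg [-0.01  2.13  0.01]
0
t 14.95 pos [0.532  0.1079 0.142 ] yaw 0.5322 q [ 0.008  0.545  1.683 -0.029  0.954 -0.507] F [-0.6 -0.3 -4. ] w 0.0118
delta units [-0.151 -0.011  0.158] rotvec deg [-0.01  2.7   0.01]
```

>>> carry_out --pt "1 -0.04 0 0.03 0 0.4 0" --pt "1 -0.065 0 0.065 0 1 0" --pt "1 -0.095 0 0.095 0 1.55 0" --pt "1 -0.12 0 0.125 0 2.1 0" --pt "1 -0.15 0 0.15 0 2.7 0" --pt "1 -0.15 0 0.15 0 2.7 0"

```text
time: 15.55
position: [0.5282, 0.1058, 0.1383]
tool_rot: [0.965, 0.263, -0.0, -0.0]
ft_force: [-0.3, 0.3, -4.7]
grip_width: 0.0114
```

```bash
python3 - <<'E'
from h import *
where()
tgt(.0207,.064,0)
for n in("side","top"):
  p,d=camera(n); cv2.imwrite("pics/%s8.png"%n,cv2.resize(p[135:235,255:375,::-1] if n=="side" else p[150:280,170:310,::-1],None,fx=6 if n=="side" else 4.5,fy=6 if n=="side" else 4.5,interpolation=3))
E
```

```text
t 15.55 X 20.3 Z 64.6 V -0.1 tilt 0.0008 F [-0.3  0.3 -4.7] M [-0.13  0.03  0.01] w 0.0114
t 15.55 pos [0.5282 0.1058 0.1383] yaw 0.5322 q [-0.01   0.531  1.729 -0.     0.882 -0.542] F [-0.3  0.3 -4.7] w 0.0114
delta units [ 0.012 -0.006  0.023] rotvec deg [-0.03  0.05  0.01]
```

View pics/side8.png

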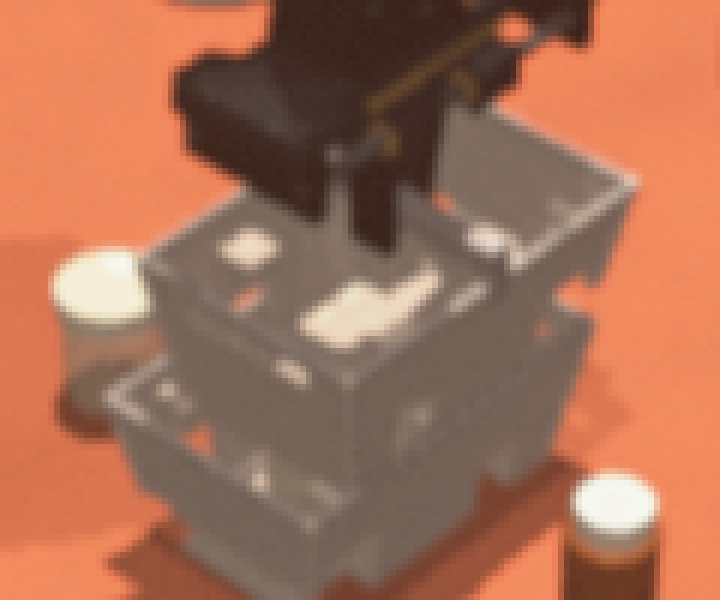

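View pics/top8.png

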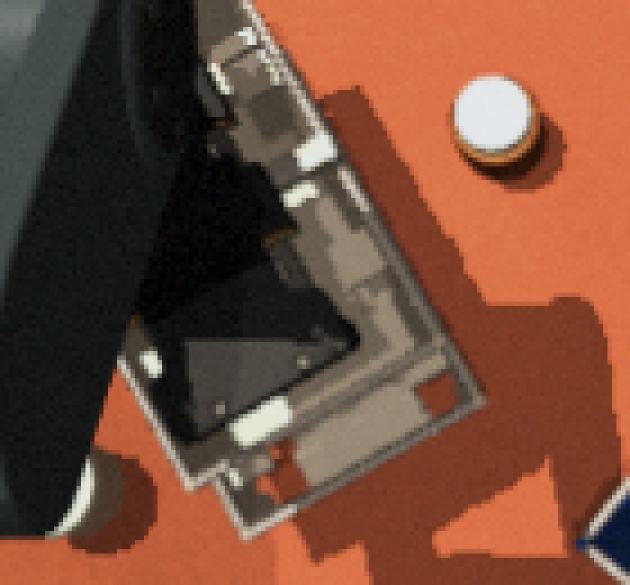

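>>> carry_out --pt "1 0.01 0 0.02 0 0 0" --pt "1 0.01 0 0.04 0 0 0" --pt "1 0.01 0 0.06 0 0 0" --pt "1 0.01 0 0.06 0 0 0"

```text
time: 16.05
position: [0.5294, 0.1061, 0.1377]
tool_rot: [0.965, 0.263, 0.0, 0.0]
ft_force: [-1.7, -0.5, 4.2]
grip_width: 0.0116
```

```bash
python3 - <<'E'
from h import *
where()
E
```

```text
t 16.05 X 21.6 Z 64.0 V -0.5 tilt -0.0004 F [-1.7 -0.5  4.2] M [-0.12  0.3   0.01] w 0.0116
```

>>> carry_out --pt "1 0 0 -0.025 0 0 0" --pt "1 0 0 -0.025 0 0 0" --pt "1 0 0 -0.025 0 0 0" --force 5

```text
time: 16.35
position: [0.5293, 0.1061, 0.1377]
tool_rot: [0.965, 0.263, 0.0, 0.0]
ft_force: [-0.3, -0.8, 3.1]
grip_width: 0.0121
```

```bash
python3 - <<'E'
from h import *
where()
E
```

```text
t 16.35 X 21.5 Z 64.0 V -0.5 tilt -0.0001 F [-0.3 -0.8  3.1] M [-0.18  0.11  0.  ] w 0.0121
```

>>> carry_out --pt "0.6 0 0 0 0 0 0" --pt "0.4 0 0 0 0 0 0" --pt "0.2 0 0 0 0 0 0" --pt "0.2 0 0 0 0 0 0" --pt "0.2 0 0 0 0 0 0" --pt "0.2 0 0 0 0 0 0"

```text
time: 16.95
position: [0.5291, 0.1061, 0.1375]
tool_rot: [0.965, 0.263, -0.0, 0.0]
ft_force: [-0.0, 0.4, -0.4]
grip_width: 0.0341
```

>>> carry_out --pt "0.2 0 0 -0.4 0 0 0" --pt "0.2 0 0 -0.9 0 0 0" --pt "0.2 0 0 -1.5 0 0 0" --pt "0.2 0 0 -2.2 0 0 0" --pt "0.2 0 0 -3 0 0 0" --pt "0.2 0 0 -4 0 0 0" --pt "0.2 0 0 -5 0 0 0" --pt "0.2 0 0 -5 0 0 0"

```text
time: 17.75
position: [0.5318, 0.1062, 0.2674]
tool_rot: [0.965, 0.263, 0.005, 0.001]
ft_force: [-0.4, 0.3, 0.4]
grip_width: 0.0351
```

>>> carry_out --pt "0.2 -1 1 0 0 0 0" --pt "0.2 -2 2.5 0 0 0 0" --pt "0.2 -3 4 0 0 0 0" --pt "0.2 -4 5.5 0 0 0 0" --pt "0.2 -4 7 0 0 0 0" --pt "0.2 -4 8.5 0 0 0 0" --pt "0.2 -4 10 0 0 0 0" --pt "0.2 -4 11 0 0 0 0"

```text
time: 18.55
position: [0.5833, -0.1841, 0.2624]
tool_rot: [0.965, 0.262, 0.0, 0.0]
ft_force: [1.4, 0.2, 1.1]
grip_width: 0.0347
```

```bash
python3 - <<'E'
from h import *
where()
for n in("side","top"):
  p,d=camera(n); cv2.imwrite("pics/%s9f.png"%n,p[:,:,::-1]);cv2.imwrite("pics/%s9.png"%n,cv2.resize(p[135:235,255:375,::-1] if n=="side" else p[150:280,160:310,::-1],None,fx=6 if n=="side" else 4.6,fy=6 if n=="side" else 4.6,interpolation=3))
E
```

```text
t 18.55 X -79.2 Z 188.7 V -278.0 tilt 0.0002 F [1.4 0.2 1.1] M [-0.09  0.06  0.04] w 0.0347
```

View pics/side9.png

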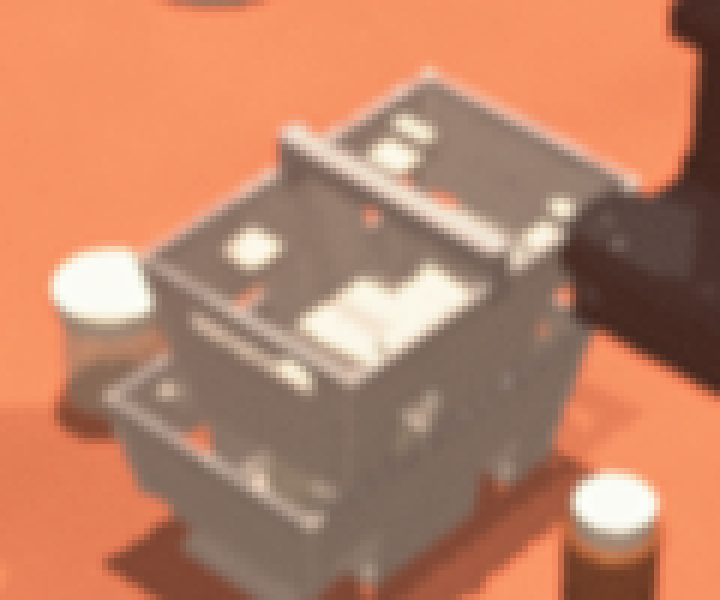

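View pics/top9.png

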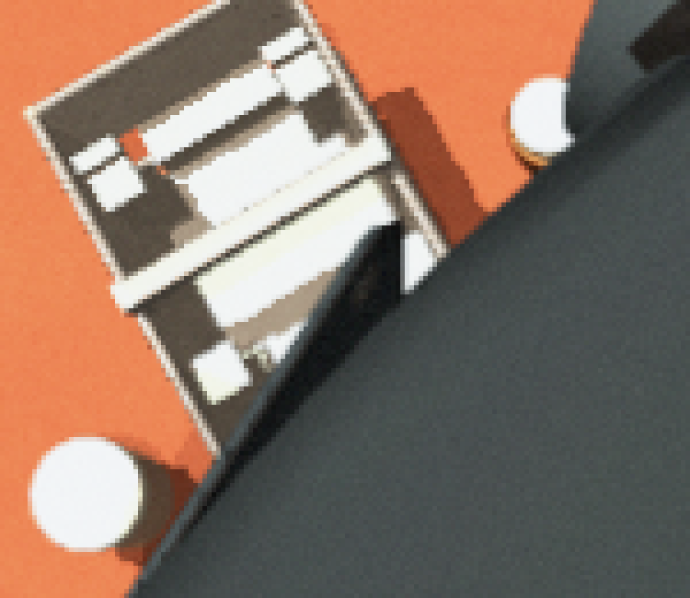

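```bash
python3 - <<'E'
from h import *
o=.4
def uvw(p): return ((p[0]*u[0]+p[1]*u[1]-LU)*1e3).round(1),((-p[0]*u[1]+p[1]*u[0]-LV)*1e3).round(1),round(p[2]%np.pi,3)
# rim corners in world frame order F-left,F-right,B-right,B-left
U=np.array([[429,70],[640,182],[354,382],[143,264]])/6+[255-o,135-o]
L=np.array([[312,527],[108,396]])/6+[255-o,135-o]
p,e=fit("side",RIM,U,.064);print("up side",uvw(p),e)
q,e=fit("side",RIM[2:],L,0);print("low side",uvw(q),e)
# free z,pitch,roll
loc=np.array(RIM)
f=lambda s:(proj("side",loc@R.from_euler('ZYX',[s[2],s[4],s[5]]).as_matrix().T+[s[0],s[1],s[3]])-U).ravel()
s=least_squares(f,[*p[:2],p[2],.064,0,0]);print("free z,pitch,roll",s.x[3:].round(4),uvw(s.x),abs(s.fun).max())
T=np.array([[28,110],[300,-2]])/4.6+[160-o,150-o]
d=at_z("top",T[:1],.144);print(d, "pred",(np.array(RIM[0])@R.from_euler('z',.532).as_matrix().T+u*(LU+.0205)+v*LV)[:2])
E
```

```text
up side (np.float64(22.5), np.float64(1.6), np.float64(0.542)) 0.7443296575324609
low side (np.float64(0.1), np.float64(2.2), np.float64(0.517)) 0.024122136382629833
free z,pitch,roll [ 0.0555 -0.0143 -0.0073] (np.float64(32.0), np.float64(8.4), np.float64(0.534)) 0.44619801842526385
[[0.58122225 0.20505084 0.144     ]] pred [0.57761644 0.20643039]
```

View pics/side9f.png

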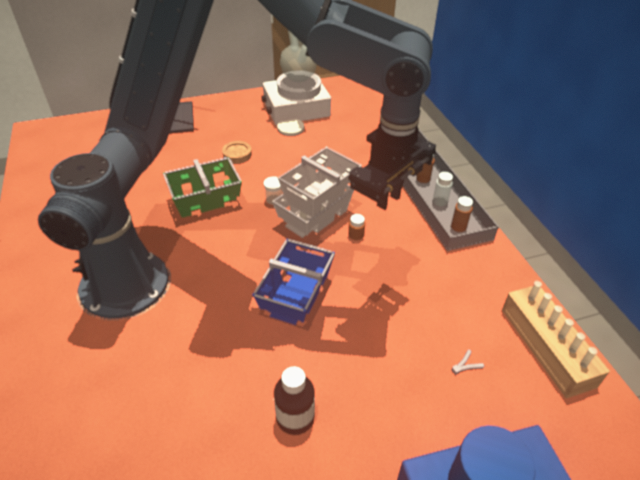

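>>> carry_out --pt "0.2 -1 0.4 0 0 0 0" --pt "0.2 -2 0.8 0 0 0 0" --pt "0.2 -3 1.2 0 0 0 0" --pt "0.2 -4 1.6 0 0 0 0" --pt "0.2 -5 2 0 0 0 0" --pt "0.2 -6 2.4 0 0 0 0" --pt "0.2 -7 2.8 0 0 0 0" --pt "0.2 -7.9 3.2 0 0 0 0"

```text
time: 19.45
position: [0.4517, -0.35, 0.2625]
tool_rot: [0.965, 0.263, -0.0, -0.001]
ft_force: [0.4, 1.3, -0.5]
grip_width: 0.0348
```

```bash
python3 - <<'E'
from h import *
p,d=camera("top"); cv2.imwrite("pics/ta.png",p[:,:,::-1]);np.save("pics/ta.npy",d)
cv2.imwrite("pics/tz.png",cv2.resize(p[140:270,150:300,::-1],None,fx=4.6,fy=4.6,interpolation=3))
p,d=camera("side");cv2.imwrite("pics/sz.png",cv2.resize(p[145:240,260:380,::-1],None,fx=6.3,fy=6.3,interpolation=3))
E
```

```text
(no output)
```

View pics/tz.png

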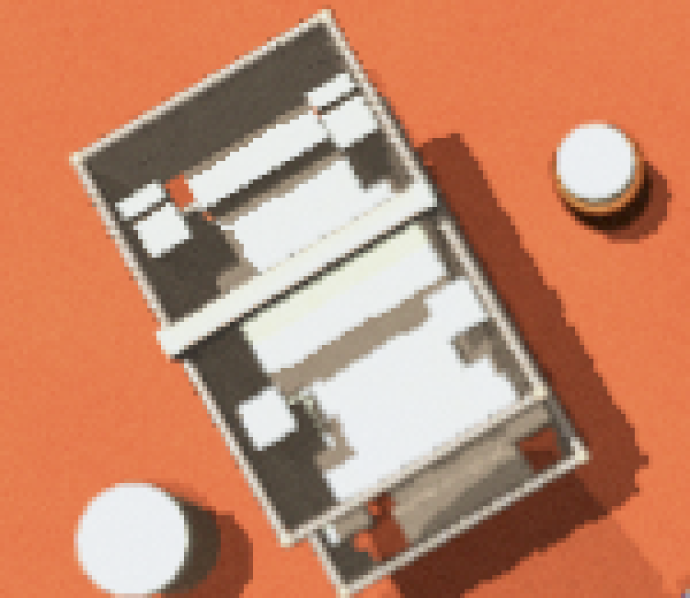

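View pics/sz.png

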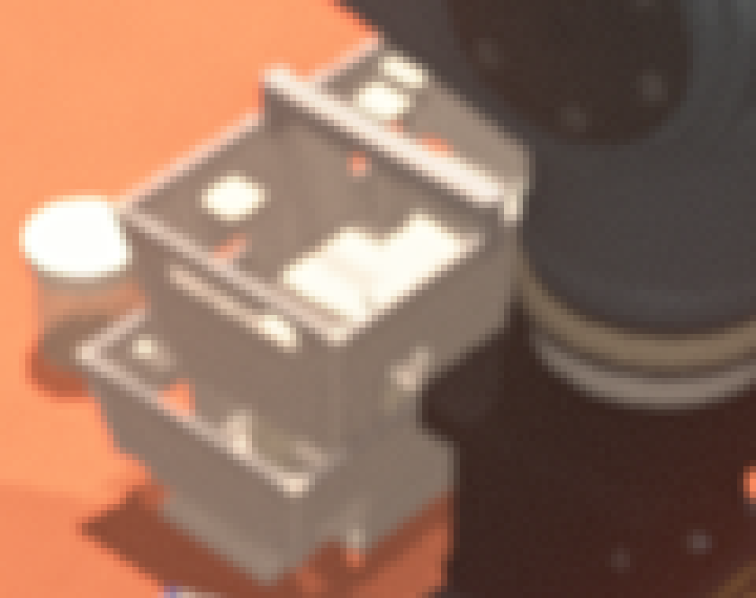

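```bash
python3 - <<'E'
from h import *
o=.4
def uvw(p): return ((p[0]*u[0]+p[1]*u[1]-LU)*1e3).round(1),((-p[0]*u[1]+p[1]*u[0]-LV)*1e3).round(1),round(p[2]%np.pi,3)
U=np.array([[74,157],[328,8],[546,392],[287,543]])/4.6+[150-o,140-o]
L=np.array([[587,456],[343,595]])/4.6+[150-o,140-o]
p,e=fit("top",RIM,U,.064);print("up top",uvw(p),e)
q,e=fit("top",RIM[2:],L,0);print("low top",uvw(q),e)
loc=np.array(RIM)
d=np.load("pics/ta.npy");c=CI["top"];Rm=R.from_quat(c["rotation"]).as_matrix()
H,W=d.shape;vv,uu=np.mgrid[0:H,0:W]
n=cv2.undistortPoints(np.stack([uu,vv],-1).reshape(-1,1,2).astype(float),c["mtx"],c["dist_coeffs"])[:,0].reshape(H,W,2)
P=np.concatenate([n*d[...,None],d[...,None]],-1)@Rm.T+c["origin"]
up=u*(LU+.021)+v*LV
a=(P-up)@u;b=(P-up)@v;z=P[...,2]
m=(abs(a)<.07)&(abs(b)<.033)&(abs(a)>.015)&(z>.055)&(z<.08)&(d>0)
A=np.c_[a[m],b[m],np.ones(m.sum())];k=np.linalg.lstsq(A,z[m],rcond=None)[0];print("floor plane slope u,v,z",k.round(4),m.sum())
g=(d>0)&(z<.01)&(abs(a)<.3)&(abs(b)<.3);print("bench z",np.median(z[g]))
A=np.c_[a[g],b[g],np.ones(g.sum())];print(np.linalg.lstsq(A,z[g],rcond=None)[0].round(4))
# tongue beyond? objects
for t in("sample_pot","reagent_jar"): print(t,[(s["pixel"],round(s["score"],2)) for s in spot_in("top",t)[:2]])
E
```

```text
up top (np.float64(22.9), np.float64(-2.4), np.float64(0.529)) 0.289695459924701
low top (np.float64(0.2), np.float64(-1.2), np.float64(0.52)) 0.07549844192485011
floor plane slope u,v,z [0.005  0.0008 0.0705] 1335
bench z 0.0013451471337417864
[ 0.0011 -0.0024  0.0015]
sample_pot [([258.6, 180.6], 0.78)]
reagent_jar [([176.7, 278.3], 0.9)]
```

```bash
python3 -c "
from rig import *
print(hand_in())"
```

```text
the job is handed in; nothing more can be done
None
```

The upper bin is out, turned half round and set back on the lower bin's ledges. Its tongue is through the front slot and its heel is down in front of the rear stops. I gripped it by the bar, hung it tongue-down at 0.1 rad, pushed the tongue in until the groove met the wall, backed off about 1 mm and lowered the heel. I then let go, moved the arm clear and handed in at about 20 s.

**What the last checks showed**
- **Height and level:** the tool put the underside at 64.0 mm on contact. Depth data put the top of the floor about 69 mm above the bench, which agrees. The slope was about 0.004 rad against the bench.
- **Lower bin:** it fitted within about 2.5 mm of where it was, in both cameras. That is within the measuring error.
- **Pot and jar:** both were at their starting pixels in the last top picture. The green and blue bins and the clip looked unmoved in the pictures.

**What disagreed or was not confirmed**
- **Forward offset:** both cameras put the upper bin 22.4 to 22.7 mm ahead of the lower one, just over the stated 18 to 22. The tool read 21.5 mm at release, about 0.5 mm short of where the groove touched the wall. I put the gap down to calibration error of about 1 mm, so I left it alone.
- **Sideways position:** the two cameras differ by 3 to 4 mm on absolute position. They agree within about 1 mm on one bin relative to the other.
- **Stoppers:** the upper bin hides them now, so I could not see them clearly at the end. Nothing disturbed them that I saw.

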